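# Lower the ring light by one hole of its telescoping post

### The job

The ring light hangs too high over the sample dish. Squeeze in the sprung button on the front of its telescoping post, work the square tube down over the post and let the button snap out through the very next hole, so that the light is locked one hole lower. Push gently, so that the tube is never rammed against the button and bends it, and leave the dish and the other small things where they are.

Things in the scene. Friction and masses are not known exactly. Their poses are not given: they have to be found in the camera images.
- light_stand: The stand, fixed to the bench: grey foot 90 x 90 x 14 mm, a square steel post (18 mm, top 139 mm above the bench) on its middle. Origin: centre of the foot's underside, on the post's axis. The button looks to its -x (roughly towards the robot), +y points along the arm to the ring light, z is up. It is turned about z by up to 0.6 rad either way.
- upper_tube: Square aluminium tube, 24 x 24 mm, 1.5 mm wall, sliding down over the post with about 9 N friction (stays where left; 0.35 kg with arm and light, +-25 %). Axes as the stand's. Origin: on the post's axis, level with the 9 mm hole in its front (-x) face that the button stands in at the start. It runs from 60 mm below to 46 mm above the origin. Front and back are free to grip.
- slot_middle (a point): Middle of a 9 mm wide, 20 mm high upright slot in the tube's front face, 27 mm above the first hole (moves with the tube). Behind it a steel plate, clamped there by hand, carries the next 9 mm hole: anywhere from 21 to 32.5 mm above the first hole, differently each time and not measured. It has to be found by feel or by eye.
- tube_top (a point): Middle of the top of the tube's black end cap (23 mm square), 46 mm above the tube's origin, 181 mm above the bench at the start. It can be pushed down from above.
- ring_light (a point): Centre of the underside of the black ring light (76 mm across, 14 mm high), 95 mm from the tube's axis, 57 mm below the tube's origin. A 10 mm rod joins it to a black 30 mm collar on the tube, 42 to 58 mm below the tube's origin.
- button_tip (a point): Tip of the sprung snap button: a steel pin 8 mm thick with a half-round end, carried by the inner post, always 135 mm above the bench. It stands 5 mm out of the tube's front face (17 mm from the axis, to -x of the stand) when out, and moves in along +x when pressed.
- snap_button: The same button as a body. When pressed flush, pushing the tube down with about 10 N makes its half-round end dip under the hole's edge; from then on the tube wall keeps it in, dragging lightly, until the next hole, where it springs out and stops the tube dead. It bends if the tube bears on it with over 14 N. Origin: on the post's axis.
- button_press (a joint): How far the button is pressed in, m: 0 fully out, 0.005 flush with the tube's face, about 0.0065 when it rides inside the tube wall between holes, 0.009 at most. Spring about 1.6 N when out, 3.6 N when flush. While it stands out, the tube does not give way to pushing.
- tube_drop (a joint): How far the tube has been lowered, m: about 0 at the start (button in the first hole). The button snaps into the next hole at 0.021 to 0.0325, wherever the plate is clamped; up to 2 mm of play either way in a hole. If the button is kept squeezed in, the tube runs past, to its end stop at 0.036.
- microscope: Fixed: the tall microscope right of the stand, between it and where the gripper starts. From its origin (underside) it reaches 0.30 m towards the robot (eyepieces, 0.42 to 0.49 m high), 0.24 m back and 0.17 m to either side; body up to 0.45 m high, camera tube over its middle front to 0.80 m. Swing past it high and close to the robot's own base.
- sample_dish: Bystander: loose round petri dish, 58 mm across, 14 mm high, on the bench under the ring light. Origin: centre of its underside.
- coverglass_box: Bystander: loose square box 40 x 40 x 20 mm to the right of the stand. Origin: centre of its underside.
- dust_cap: Bystander: loose black round cap, 37 mm across, 12 mm high, behind the stand. Origin: centre of its underside.
- tweezers: Bystander: loose steel tweezers, 120 mm long, 11 mm wide, 10 mm high, lying in front of the stand. Origin: centre of the underside.
There are look-alikes about, which are no part of the job. There is more than one size of the light_stand; the one meant has the size given above.

How it is judged:
On the way, in this order (a step that is already met when the one before it is completed fails the run):
1. the button is pressed in by at least 3.5 mm while the tube is still at its first hole (value of joint button_press above 0.0035 m and value of joint tube_drop below 0.004 m), for 0.1 s.
2. the tube is on its way down with the button held in by the tube wall, between the two holes (value of joint button_press above 0.0055 m and value of joint tube_drop between 0.006 and 0.016 m), for 0.05 s.
At the end, for the whole second after the job is handed in: The tube is at rest 19 to 35 mm lower, the button stands out through the next hole, the one in the slot (pressed in by less than 1.5 mm), and dish, box, cap and tweezers lie within 20 mm of where they were (value of joint tube_drop between 0.019 and 0.035 m and value of joint button_press below 0.0015 m and velocity of joint tube_drop between -0.003 and 0.003 m/s and distance of each of sample_dish, coverglass_box, dust_cap, tweezers from where it was at the start of the episode below 0.02 m); the robot touches nothing.
It fails at once if the tube (with the plate in it) is forced against the snap button with more than 14 N (contact force between snap_button and upper_tube above 14 N).
It fails at once if the sample dish is touched hard (over 3 N) or pushed more than 20 mm (contact force between the arm and sample_dish above 3 N or distance of sample_dish from where it was at the start of the episode above 0.02 m).
It also fails if it takes over 58 s, if anything falls off the work surface, if the arm or the gripper's body presses on something with over 40 N, if the wrist force passes 120 N, or if a joint passes its speed limit or range.

### The arm

A 7-joint arm with a two-finger parallel gripper is mounted at the origin on a cart in front of the work surface, level with it; the furniture and walls round the work are solid. World frame = base frame: x ahead of the robot, y to its left, z up, the work surface at z = 0. Lengths are in m, angles in rad, forces in N, time in s.
With the tool pointing down it reaches from about 0.4 to 0.875 m from the base axis. Payload 19.3 kg.
Tool frame: the origin (TCP) lies at the very end of the fingers, on their centre line; the grasp point (between the pads) lies 19 mm behind it; z points along the fingers, y is the line along which they close (so a half turn about z gives the same grasp; the last joint's range is limited). The gripper opens to 85 mm and grips with 20 to 120 N. Pads are 22 mm wide; open, the fingers measure 114 mm over their backs; the gripper's body (76 mm by 85 mm) begins 54 mm behind the grasp point. The pads swing forward as they close: fully open they stand 13 mm farther back than shut.
Start: joints at [-0.07, 0.521, -0.036, 1.599, 0.021, 1.021, -0.113], TCP at [0.625, -0, 0.231] pointing down, gripper open.
Joint ranges: [-2.91, 2.91], [-0.3, 2.13], [-1.5, 1.42], [0.17, 2.43], [-1.26, 4.41], [0.16, 1.93], [-2.52, 2.52]. Speed limits (rad/s): [1.89, 1.89, 2.39, 2.39, 3.01, 3.01, 3.01].

### API

Orientations are given as [roll, pitch, yaw] about the fixed x, y, z axes, in that order (R = Rz(yaw) Ry(pitch) Rx(roll)).
In Python, from workcell import bot gives the robot as it stands.
- The arm moves only by the tool carry_out, never from a script. Its argument "rows" is a list that holds one entry, the list of rows, each a list of 4 numbers: the shift along the tool's x, y, z in m, then the turn about the tool's z in degrees. In form: [[[x, y, z, twist], ...]]. A call has 1 to 12 rows; each row is the pose to reach, as a shift and turn from the pose commanded when the call began, along the tool's axes at that moment; what a row does not reach only later rows make up. A row lasts 1/12 s, in which the tool goes at most 41.7 mm and 7.16 degrees, less where a joint would pass 70% of its speed; a pose out of reach is approached as far as the arm can. A call with a gripper value outside its range is refused whole. "grip" is the finger opening in m, from 0 to 0.0854, set as the call begins (left out, the last holds). The fingers move at their own pace and stop on an object; "grip_force" is the grip in N (left out, the last holds). Time passes only in rows, so rows that repeat a pose let the fingers close. It gives the time, the measured TCP pose, the force, the opening and the grip force at its end, in the units of the state.
- bot.observe(): the state, without advancing time (a new reading comes with each control period).
- bot.grab_frame(name): name is "scene" or "side" or "wrist"; returns a dict with "pixels" (400x640x3 uint8, red, green, blue), "K" (3x3 intrinsics, pixels), "pose" (4x4, takes a point from camera to world coordinates). Camera axes: x right, y down, z forward; pixel columns grow to the right and rows downward; lengths in m; the calibration is good to about 2 mm. A picture is of the moment at which its call begins. There is no depth.
- bot.job_done(): hands the job in; it is judged then, once.
Trained networks look in a picture, given as the dict that the camera call returned (one of the last four; its "shot" number tells which), for a name from the list of things; names that differ only in an ending like _2 or _b are one class to them, and where a whole thing is asked for, a point or a joint stands for the part that bears it (a point fixed in the world has none). Each returns a list of dicts, best first, with "conf" (0 to 1); they miss things now and then, are a little off and sometimes report something else, mostly with a low value. They report only what shows in the picture. A call takes as long as a camera call. They do not tell look-alikes from the thing itself.
- bot.look_for(picture, label): "position" ([column, row] in pixels, amid what is visible of it).
- bot.regions_of(picture, label): "region" (400x640 bool, what is visible of it) and "position" ([column, row] in pixels, amid what is visible of it).
- bot.spot_point(picture, label): "position" ([column, row] in pixels: a listed point, or the origin of a listed thing).
The state is a dict: "clock": time; "qpos": joint angles; "qd": joint speeds; "joint_efforts": joint torques, N m; "position": TCP position; "tool_rot": TCP orientation; "force": force on the tool from outside, world axes, zero at the start; "moment": the same for the moment, N m; "grip_width": finger opening in m; "finger_force": force on a finger pad.
Only numpy, scipy, OpenCV 4.12 (cv2) and the standard library are available. Lean on these libraries where they do the work, as an engineer would, in place of code of your own. Each camera call takes 0.05 s, during which the arm holds its last target. There are 200 camera calls.

## Working session

There is one attempt and no reset: what is moved stays moved. The work goes in short steps, Python scripts to look and compute and a tool call to move; the robot and the scene stay as the last step left them, time stands still between calls to the robot, and variables do not carry over. Pictures are saved under pics/ and viewed, at most 10 in all, crops included, and the job is handed in when it is done.

Besides the shell and the picture viewer there is one more tool, called after "Request:" as name(argument=value, ...), one argument or row to a line, values as JSON. carry_out: Moves the arm, as the interface text tells. Its arguments: {"type":"object","properties":{"rows":{"type":"array","items":{"type":"array","items":{"type":"array","items":{"type":"number"}}}},"grip":{"type":"number"},"grip_force":{"type":"number"}},"required":["rows"]}

```bash
mkdir -p pics; ls; cat > h.py <<'E'
import numpy as np, cv2
from workcell import bot
from scipy.spatial.transform import Rotation as R
def ray(p,f):
    d=np.linalg.inv(f["K"])@[p[0],p[1],1]; T=np.array(f["pose"]); return T[:3,3],T[:3,:3]@d
def atz(p,f,z):
    o,d=ray(p,f); return o+d*(z-o[2])/d[2]
def proj(X,f):
    T=np.linalg.inv(f["pose"]); c=T[:3,:3]@X+T[:3,3]; c=f["K"]@c; return c[:2]/c[2]
def tri(obs):
    A=np.zeros((3,3));b=np.zeros(3)
    for p,f in obs:
        o,d=ray(p,f); d=d/np.linalg.norm(d); M=np.eye(3)-np.outer(d,d); A+=M;b+=M@o
    return np.linalg.solve(A,b)
def save(n,f): cv2.imwrite(f"pics/{n}.png",f["pixels"][:,:,::-1])
E
python3 - <<'E'
from h import *
np.set_printoptions(precision=3,suppress=True)
F={n:bot.grab_frame(n) for n in("scene","side","wrist")}
cv2.imwrite("pics/a.png",np.vstack([np.hstack([F["scene"]["pixels"],F["side"]["pixels"]])])[:,:,::-1][:, :, :])
im=np.hstack([F["scene"]["pixels"],F["side"]["pixels"]]);
save("scene0",F["scene"]);save("side0",F["side"])
for n in F:
  print(n,F[n]["pose"][:3,3],F[n]["pose"][:3,2])
  for l in("light_stand","tube_top","button_tip","ring_light","slot_middle","sample_dish","upper_tube","microscope","coverglass_box","dust_cap","tweezers"):
    print(l,[(np.round(d["position"]),round(d["conf"],2)) for d in bot.spot_point(F[n],l)][:4])
print(bot.observe())
E
```

```text
pics
scene [ 0.077 -0.614  1.007] [ 0.404  0.477 -0.781]
light_stand [(array([305., 228.]), 0.88), (array([208., 180.]), 0.71)]
tube_top [(array([188., 121.]), 0.92), (array([300., 185.]), 0.68), (array([304., 227.]), 0.4)]
button_tip []
ring_light [(array([290., 186.]), 0.81), (array([196., 130.]), 0.68)]
slot_middle [(array([296., 189.]), 0.92), (array([185., 126.]), 0.6), (array([350., 219.]), 0.46)]
sample_dish [(array([351., 218.]), 0.64), (array([292., 200.]), 0.52), (array([302., 195.]), 0.41)]
upper_tube [(array([303., 195.]), 0.69), (array([193., 139.]), 0.58)]
microscope []
coverglass_box [(array([322., 256.]), 0.54)]
dust_cap [(array([350., 219.]), 0.52)]
tweezers [(array([271., 240.]), 0.45)]
side [0.253 0.586 0.694] [ 0.31  -0.721 -0.619]
light_stand [(array([329., 253.]), 0.72), (array([327., 381.]), 0.57), (array([354., 229.]), 0.45)]
tube_top [(array([333., 305.]), 0.91), (array([331., 198.]), 0.71)]
button_tip [(array([336., 337.]), 0.47)]
ring_light [(array([307., 252.]), 0.85)]
slot_middle [(array([338., 206.]), 0.94)]
sample_dish [(array([309., 277.]), 0.94)]
uppe
[... 343 characters left out ...]
[]
ring_light []
slot_middle []
sample_dish []
upper_tube [(array([171., 251.]), 0.71)]
microscope []
coverglass_box [(array([215., 272.]), 0.43)]
dust_cap [(array([294., 247.]), 0.72)]
tweezers [(array([147., 191.]), 0.94)]
{'clock': 1.8, 'qpos': array([-0.07 ,  0.521, -0.036,  1.599,  0.021,  1.021, -0.113]), 'qd': array([ 0.001,  0.001,  0.   , -0.   ,  0.002,  0.   , -0.001]), 'joint_efforts': array([  0.003, -92.683,   1.98 , -37.025,   0.018,   0.002,  -0.   ]), 'position': array([ 0.625, -0.   ,  0.231]), 'tool_rot': array([3.142, 0.   , 1.571]), 'force': array([-0.842, -0.217,  0.136]), 'moment': array([-0.017,  0.007,  0.008]), 'finger_force': 0.0, 'grip_width': 0.08549137427474139}
```

View pictures.

View pics/scene0.png

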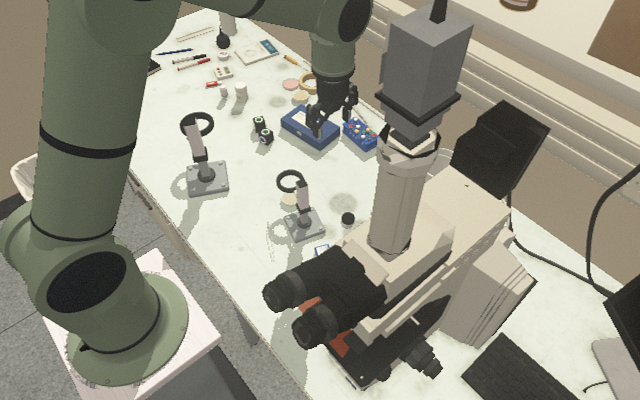

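View pics/side0.png

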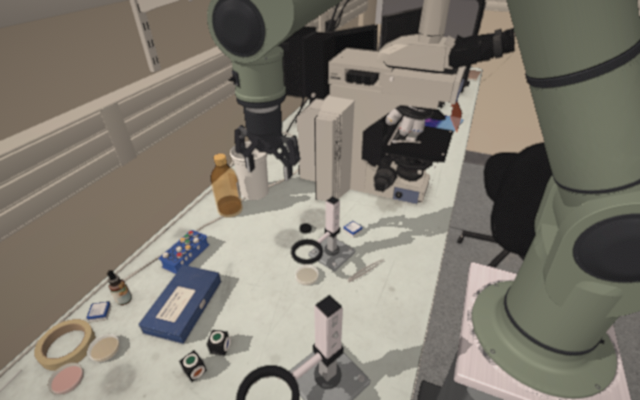

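```bash
cat > geo.py <<'E'
E
python3 - <<'E'
from h import *
np.set_printoptions(precision=4,suppress=True)
F={n:bot.grab_frame(n) for n in("scene","side","wrist")}
save("wrist0",F["wrist"])
import pickle; pickle.dump({n:{k:np.array(v) for k,v in f.items()} for n,f in F.items()},open("F0.pkl","wb"))
P={"top":[((300,185),"scene"),((331,198),"side"),((142,276),"wrist")],"foot":[((305,228),"scene"),((329,253),"side"),((218,207),"wrist")],
"top2":[((188,121),"scene"),((333,305),"side")],"box":[((322,256),"scene"),((354,229),"side"),((215,272),"wrist")],"ring":[((290,186),"scene"),((307,252),"side")],"tw":[((271,240),"scene"),((367,271),"side"),((147,191),"wrist")],"slot":[((296,189),"scene"),((338,206),"side")]}
for k,v in P.items():
  X=tri([(p,F[n]) for p,n in v]); print(k,X,[proj(X,F[n])-p for p,n in v])
E
```

```text
top [ 0.4885 -0.0445  0.1804] [array([ 1.3168, -1.6998]), array([1.8523, 1.5606]), array([0.3213, 1.2103])]
foot [ 0.4896 -0.0469 -0.0007] [array([ 0.0099, -1.5833]), array([2.6381, 0.6786]), array([3.7695, 0.6052])]
top2 [0.3699 0.2673 0.2366] [array([-0.5146,  0.3841]), array([-0.9285, -0.5773])]
box [ 0.4657 -0.1502  0.0019] [array([ 0.8569, -0.3843]), array([-1.038 ,  1.8255]), array([-3.1267,  3.2396])]
ring [0.5152 0.0412 0.0757] [array([ 0.9341, -0.9328]), array([1.2726, 0.8479])]
tw [ 0.3898 -0.0236  0.0003] [array([-0.5544,  0.8204]), array([-1.527 , -0.2761]), array([-1.4364,  0.2932])]
slot [ 0.474  -0.0414  0.1678] [array([ 0.0979, -0.0974]), array([0.1207, 0.0802])]
```

View pics/wrist0.png

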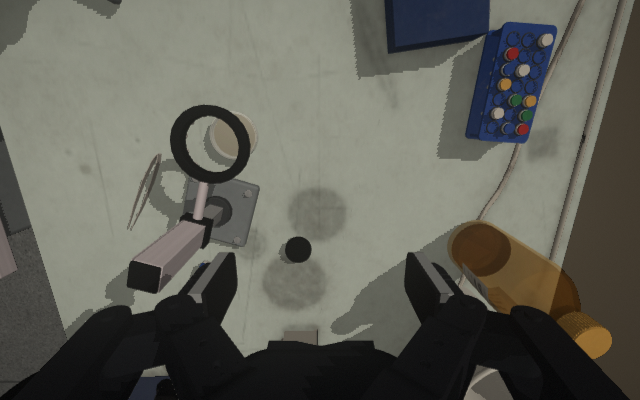

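```bash
python3 - <<'E'
from h import *
import pickle
np.set_printoptions(precision=4,suppress=True)
F=pickle.load(open("F0.pkl","rb"))
print(F["wrist"]["K"])
for p in((265,292),(297,325)): print(atz(p,F["scene"],.45))
f=F["wrist"]
c=atz((210,144),f,.085); print("ring",c)
print("cap",atz((145,277),f,.181))
# foot corners top z=.014
for p in((190,177),(259,187),(243,246)): print("foot",atz(p,f,.014))
E
```

```text
[[287.638    0.     320.4155]
 [  0.     287.638  202.3281]
 [  0.       0.       1.    ]]
[ 0.1956 -0.3493  0.45  ]
[ 0.1996 -0.4143  0.45  ]
ring [0.5153 0.0469 0.085 ]
cap [ 0.491  -0.0439  0.181 ]
foot [ 0.4584 -0.0012  0.014 ]
foot [ 0.5456 -0.0143  0.014 ]
foot [ 0.5185 -0.0975  0.014 ]
```

Request:
carry_out(
  rows=[
    [[0,0,-0.03,0],[0,0,-0.06,3],[-0.01,-0.035,-0.07,7],[-0.025,-0.07,-0.07,11],[-0.035,-0.1,-0.07,15],[-0.045,-0.136,-0.07,16.5],[-0.045,-0.136,-0.07,16.5],[-0.045,-0.136,-0.07,16.5]],
  ],
  grip=0.06,
)

```text
clock: 2.62
position: [0.488, -0.0456, 0.3021]
tool_rot: [3.141, -0.0, 1.282]
force: [0.4, 1.4, 0.3]
grip_width: 0.0601
finger_force: 0.0
```

```bash
python3 - <<'E'
from h import *
np.set_printoptions(precision=4,suppress=True)
f=bot.grab_frame("wrist"); s=bot.grab_frame("side"); save("wrist1",f)
for l in("tube_top","ring_light","light_stand"): 
  for n,g in(("w",f),("s",s)):
    for d in bot.spot_point(g,l)[:2]:
      p=d["position"]; z={"tube_top":.181,"ring_light":.078,"light_stand":0}[l]; print(l,n,np.round(p),d["conf"],atz(p,g,z))
print(f["pose"][:3,3],bot.observe()["clock"])
E
```

```text
tube_top w [318. 196.] 0.64 [ 0.4861 -0.0447  0.181 ]
tube_top s [330. 198.] 0.59 [ 0.4968 -0.0475  0.181 ]
tube_top s [330. 305.] 0.59 [0.3864 0.2302 0.181 ]
ring_light s [305. 251.] 0.79 [0.5239 0.0417 0.078 ]
light_stand w [322. 165.] 0.72 [ 0.4911 -0.0461  0.    ]
light_stand s [331. 252.] 0.9 [ 0.4929 -0.0494  0.    ]
light_stand s [326. 380.] 0.64 [0.3777 0.2691 0.    ]
[0.5086 0.0254 0.4452] 3.0167
```

View pics/wrist1.png

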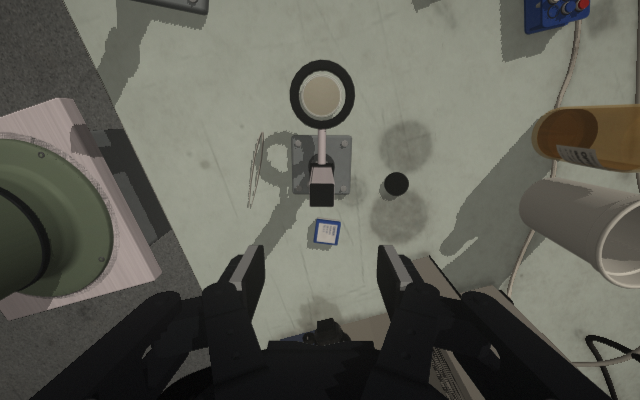

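Request:
carry_out(
  rows=[
    [[0,0.0015,0.035,0],[0,0.0015,0.07,0],[0,0.0015,0.105,0],[0,0.0015,0.14,0],[0,0.0015,0.17,0],[0,0.0015,0.182,0],[0,0.0015,0.182,0],[0,0.0015,0.182,0]],
  ],
  grip=0.06,
)

```text
clock: 3.68
position: [0.4904, -0.0454, 0.1191]
tool_rot: [-3.14, 0.0, 1.283]
force: [0.3, -0.3, 0.1]
grip_width: 0.0597
finger_force: 0.0
```

```bash
python3 - <<'E'
from h import *
f=bot.grab_frame("wrist"); save("wrist2",f); print(bot.observe()["force"])
for l in("tube_top","button_tip"): print(l,bot.spot_point(f,l)[:2])
E
```

```text
[ 0.11689332 -0.06834072  0.28109979]
tube_top [{'position': [315.3, 339.6], 'conf': 0.78}]
button_tip [{'position': [285.8, 273.3], 'conf': 0.36}]
```

View pics/wrist2.png

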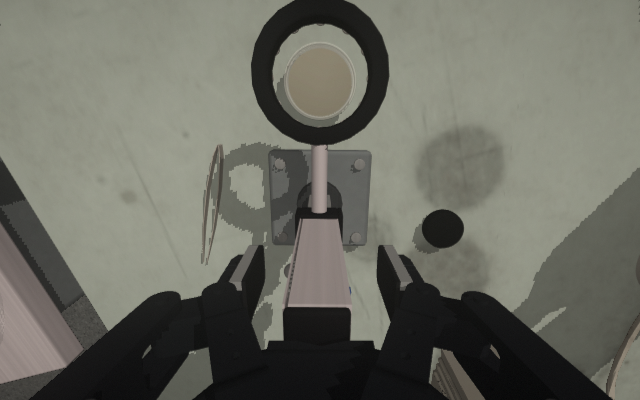

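Request:
carry_out(
  rows=[
    [[0,0,0,0],[0,0,0,0],[0,0,0,0],[0,0,0,0],[0,0,0,0],[0,0,0,0],[0,0,0,0],[0,0,0,0]],
  ],
  grip=0.01,
  grip_force=35,
)

```text
clock: 4.5
position: [0.4891, -0.045, 0.1193]
tool_rot: [-3.139, 0.0, 1.282]
force: [-9.8, 4.8, 5.9]
grip_width: 0.0235
finger_force: 39.0
```

Request:
carry_out(
  rows=[
    [[0,-0.0012,0,0],[0,-0.0012,0.0003,0],[0,-0.0012,0.0006,0],[0,-0.0012,0.0009,0],[0,-0.0012,0.0012,0]],
  ],
)

```text
clock: 4.92
position: [0.4892, -0.045, 0.1184]
tool_rot: [-3.141, -0.0, 1.282]
force: [-5.0, 1.6, 8.4]
grip_width: 0.0237
finger_force: 39.7
```

Request:
carry_out(
  rows=[
    [[0,-0.0003,0.0003,0],[0,-0.0005,0.0006,0],[0,-0.0005,0.0009,0],[0,-0.0005,0.0012,0],[0,-0.0005,0.0015,0]],
  ],
)

```text
clock: 5.33
position: [0.4892, -0.045, 0.1172]
tool_rot: [3.141, -0.0, 1.282]
force: [-2.2, 0.7, 9.5]
grip_width: 0.0238
finger_force: 39.9
```

Request:
carry_out(
  rows=[
    [[0,0,0.0004,0],[0,0,0.0008,0],[0,0,0.0012,0],[0,0,0.0016,0],[0,0,0.002,0]],
  ],
)

```text
clock: 5.75
position: [0.4891, -0.045, 0.1151]
tool_rot: [3.141, -0.0, 1.282]
force: [-2.7, 0.3, 8.6]
grip_width: 0.0238
finger_force: 39.7
```

Request:
carry_out(
  rows=[
    [[0,0,0.0006,0],[0,0,0.0012,0],[0,0,0.0018,0],[0,0,0.0024,0],[0,0,0.003,0],[0,0,0.0036,0],[0,0,0.0042,0],[0,0,0.0048,0],[0,0,0.0054,0],[0,0,0.006,0],[0,0,0.0062,0]],
  ],
)

```text
clock: 6.67
position: [0.4892, -0.045, 0.1088]
tool_rot: [3.141, -0.0, 1.282]
force: [-2.4, 1.1, 8.3]
grip_width: 0.0239
finger_force: 39.5
```

```bash
python3 - <<'E'
from h import *
f=bot.grab_frame("wrist"); save("wrist3",f)
print(bot.spot_point(f,"tube_top")[:1],bot.observe()["force"])
a=cv2.imread("pics/wrist2.png");b=cv2.imread("pics/wrist3.png")
cv2.imwrite("pics/c3.png",cv2.resize(np.hstack([a[120:370,220:420],b[120:370,220:420]]),None,fx=2,fy=2))
E
```

```text
[{'position': [318.0, 338.4], 'conf': 0.89}] [-1.37232394  0.62668886  4.64269044]
```

View pics/c3.png

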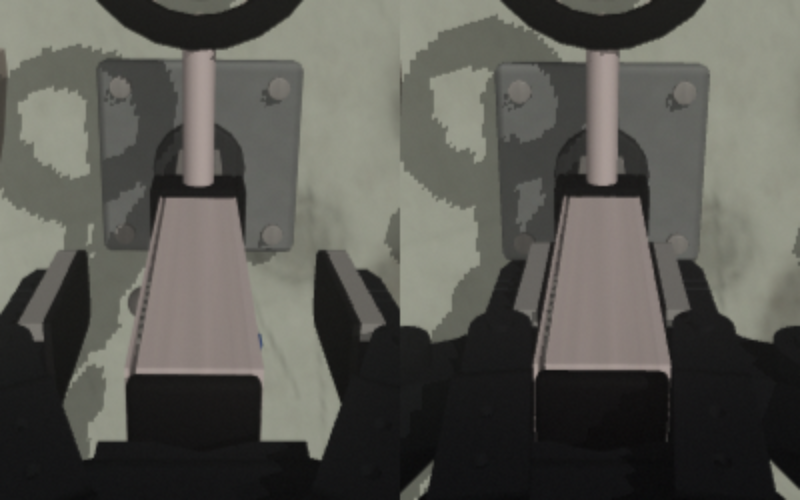

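Request:
carry_out(
  rows=[
    [[0,0,0,0],[0,0,0,0],[0,0,0,0],[0,0,0,0],[0,0,0,0],[0,0,-0.03,0],[0,0,-0.06,0],[0,0,-0.085,0],[0,0,-0.1,0],[0,0,-0.1,0]],
  ],
  grip=0.06,
)

```text
clock: 7.6
position: [0.4901, -0.045, 0.2114]
tool_rot: [3.137, -0.001, 1.283]
force: [0.7, 0.5, 0.3]
grip_width: 0.0597
finger_force: 0.0
```

Request:
carry_out(
  rows=[
    [[0,0,0,0],[0,0,0,0],[0,0,0,0],[0,0,0,0],[0,0,0.01,0],[0,0,0.02,0],[0,0,0.028,0],[0,0,0.033,0],[0,0,0.034,0],[0,0,0.034,0]],
  ],
  grip=0.0,
  grip_force=20,
)

```text
clock: 8.43
position: [0.4886, -0.045, 0.1738]
tool_rot: [-3.141, 0.0, 1.283]
force: [0.0, 0.0, 0.4]
grip_width: -0.0005
finger_force: 0.0
```

Request:
carry_out(
  rows=[
    [[0,0,0.0005,0],[0,0,0.001,0],[0,0,0.0015,0],[0,0,0.002,0],[0,0,0.0025,0],[0,0,0.003,0],[0,0,0.0035,0],[0,0,0.004,0],[0,0,0.0045,0],[0,0,0.005,0]],
  ],
)

```text
clock: 9.27
position: [0.4889, -0.0449, 0.1696]
tool_rot: [3.141, -0.0, 1.283]
force: [-2.3, -0.4, 7.4]
grip_width: 0.0001
finger_force: 3.9
```

Request:
carry_out(
  rows=[
    [[0,0,0.0005,0],[0,0,0.001,0],[0,0,0.0015,0],[0,0,0.002,0],[0,0,0.0025,0],[0,0,0.003,0],[0,0,0.0035,0],[0,0,0.004,0],[0,0,0.0045,0],[0,0,0.005,0],[0,0,0.0055,0],[0,0,0.006,0]],
  ],
)

```text
clock: 10.27
position: [0.4888, -0.0449, 0.1636]
tool_rot: [3.141, -0.0, 1.283]
force: [-0.9, 1.1, 6.9]
grip_width: -0.0001
finger_force: 3.1
```

Request:
carry_out(
  rows=[
    [[0,0,0.0003,0],[0,0,0.0006,0],[0,0,0.0009,0],[0,0,0.0012,0],[0,0,0.0012,0]],
  ],
)

```text
clock: 10.68
position: [0.4888, -0.045, 0.1622]
tool_rot: [3.141, -0.0, 1.283]
force: [-1.1, 0.5, 3.1]
grip_width: 0.0001
finger_force: 1.4
```

Request:
carry_out(
  rows=[
    [[0,0,0.0003,0],[0,0,0.0006,0],[0,0,0.0009,0],[0,0,0.0012,0]],
  ],
)

```text
clock: 11.02
position: [0.4888, -0.045, 0.1609]
tool_rot: [3.142, 0.0, 1.283]
force: [-1.5, 0.2, 1.7]
grip_width: -0.0001
finger_force: 1.5
```

Request:
carry_out(
  rows=[
    [[0,0,0.0002,0],[0,0,0.0004,0],[0,0,0.0006,0]],
  ],
)

```text
clock: 11.27
position: [0.4888, -0.045, 0.1604]
tool_rot: [3.142, -0.0, 1.283]
force: [-0.5, 0.4, 6.2]
grip_width: 0.0002
finger_force: 2.8
```

Request:
carry_out(
  rows=[
    [[0,0,0.0002,0],[0,0,0.0004,0],[0,0,0.0006,0]],
  ],
)

```text
clock: 11.52
position: [0.4889, -0.045, 0.1599]
tool_rot: [3.141, -0.0, 1.283]
force: [-0.9, 0.9, 6.0]
grip_width: -0.0001
finger_force: 3.0
```

Still sliding at normal friction (about 21 mm down).

Request:
carry_out(
  rows=[
    [[0,0,0.0002,0],[0,0,0.0004,0],[0,0,0.0006,0],[0,0,0.0008,0]],
  ],
)

```text
clock: 11.85
position: [0.4888, -0.045, 0.1591]
tool_rot: [3.141, -0.0, 1.283]
force: [-1.4, 0.1, 5.9]
grip_width: -0.0003
finger_force: 3.0
```

```bash
python3 - <<'E'
from h import *
f=bot.grab_frame("wrist"); save("w4",f)
print(bot.spot_point(f,"button_tip")[:2],bot.observe()["force"],bot.observe()["position"])
cv2.imwrite("pics/c4.png",cv2.resize(cv2.imread("pics/w4.png")[120:370,200:440],None,fx=2.4,fy=2.4))
E
```

```text
[{'position': [318.1, 87.5], 'conf': 0.52}, {'position': [294.2, 238.7], 'conf': 0.49}] [-1.60501455  0.00792791  5.53048868] [ 0.48884408 -0.04497332  0.15906141]
```

View pics/c4.png

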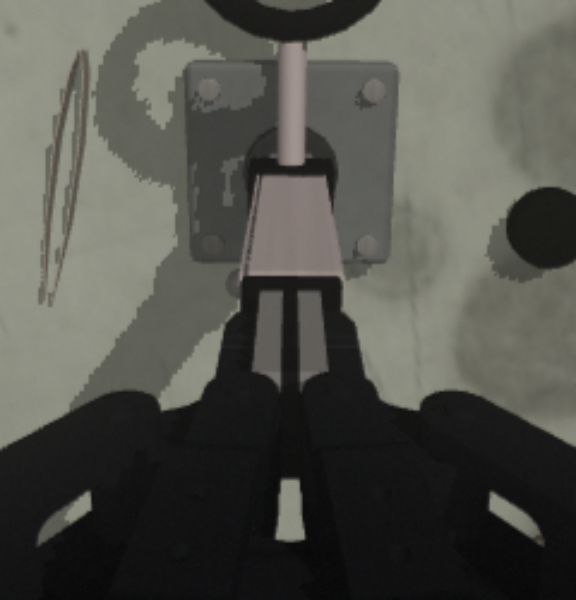

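```bash
python3 - <<'E'
from h import *
f=bot.grab_frame("wrist")
x=np.array([np.cos(.287),-np.sin(.287),0]); c=np.array([.489,-.0453,.135])
for r in(.017,.012): print(r,proj(c-r*x,f))
cv2.imwrite("pics/c5.png",cv2.resize(f["pixels"][205:265,270:350,::-1],None,fx=8,fy=8,interpolation=cv2.INTER_CUBIC))
E
```

```text
0.017 [294.45496241 238.29982475]
0.012 [302.37742    238.29579422]
```

View pics/c5.png

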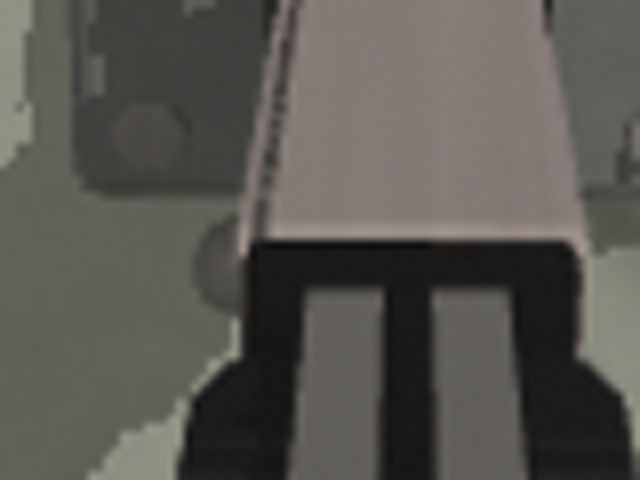

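Request:
carry_out(
  rows=[
    [[0,0,-0.005,0],[0,0,-0.02,0],[0,0,-0.05,0],[0,0,-0.08,0],[0,0,-0.1,0],[0,0,-0.1,0],[0,0,-0.1,0],[0,0,-0.1,0]],
  ],
)

```text
clock: 12.67
position: [0.4884, -0.0449, 0.2585]
tool_rot: [-3.141, 0.0, 1.283]
force: [0.1, -0.1, 0.2]
grip_width: 0.0002
finger_force: 0.0
```

```bash
python3 - <<'E'
from h import *
f=bot.grab_frame("wrist"); save("end",f)
x=np.array([np.cos(.287),-np.sin(.287),0]); c=np.array([.489,-.0453,.135])
for r in(.017,.012): print(r,proj(c-r*x,f))
print(bot.spot_point(f,"button_tip")[:2],bot.spot_point(f,"tube_top")[:1],proj(c+[0,0,.024],f))
cv2.imwrite("pics/c6.png",cv2.resize(f["pixels"][130:230,250:390,::-1],None,fx=5,fy=5,interpolation=cv2.INTER_CUBIC))
E
```

```text
0.017 [303.91066071 195.92804705]
0.012 [309.10814291 195.92653572]
[{'position': [304.3, 195.5], 'conf': 0.51}] [{'position': [322.6, 202.5], 'conf': 0.88}] [321.66040536 203.21749456]
```

View pics/c6.png

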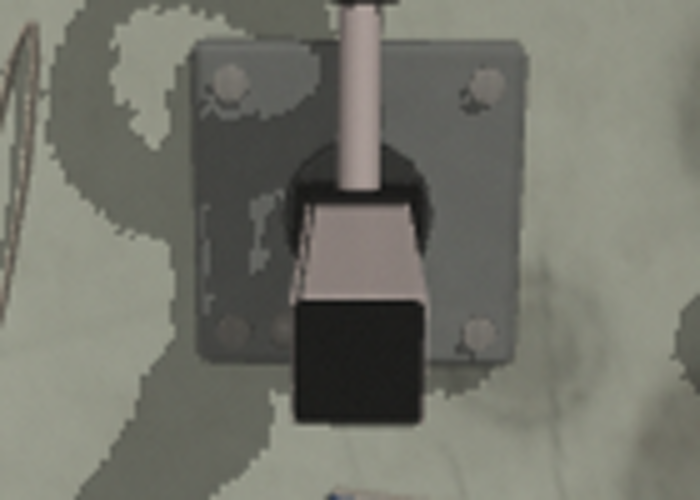

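The button is still out: its tip is at crop (272,330), as predicted. The tube is 22 mm lower and the gripper is clear, so I'm handing it in.

```bash
python3 -c "
from workcell import bot
print(bot.job_done())"
```

```text
the job is handed in; nothing more can be done
None
```

The job is handed in: the tube sits about 22 mm lower with the button snapped out through the next hole, the gripper is clear, and the pushing force stayed under 10 N in the readings taken after each move; no verdict was shown.

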